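# Let the thick battery cell out of the dispenser

## Task

The battery dispenser on the desk has two sloping lanes, one holding a thick cell and the other a thin cell, and beside each lane a rocking lever whose far end carries that lane's gate. With the fingertips press down the near end (the black paddle) of the lever of the lane with the thick cell, and keep it down until that cell has rolled out under the lifted gate into the tray; then let the lever come back up so that the gate is shut again. The thin cell must stay behind its own gate; do not touch the cells, and leave the adapter, mouse and keypad where they are.

Things in the scene. Friction and masses are not known exactly. Their poses are not given: they have to be found in the camera images.
- dispenser: dispenser fixed to the desk, grey base 310 x 210 mm, white lanes and tray. Origin on the desk; x points down the lanes, away from the robot (yaw varies), y left, z up. Lanes centred at y = +34 (left) and -34 mm (right), 58 mm wide, floor falling 12 degrees towards +x from x = -52 to 100 mm. Lever bars outside the lanes at y = +80 and -80 mm: paddles at x = -160, pivots at x = -60 (80 mm high), gates at x = 60 mm
- tray (a point): middle of the floor of the open tray at the lanes' foot, shared by both lanes. The tray spans 97 mm along the dispenser's x (x = 100 to 197 mm) and 126 mm across; rim 45 to 50 mm above the desk
- lever_left: left (+y side) rocking lever with gate (two steel prongs) and paddle; origin at the pivot, x towards the gate, z up. Level with the gate shut at rest; tips up to 0.30 rad (stop) as the paddle goes down; a spring returns it. Takes about 2 N at the paddle to start, 5 N at the stop. Pivot 100 mm from the paddle, 120 mm from the gate: paddle 29 mm down at the stop. The thick cell passes from about 0.22 rad (22 mm down), the thin one from about 0.1
- lever_right: right (-y side) rocking lever with gate (two steel prongs) and paddle; origin at the pivot, x towards the gate, z up. Level with the gate shut at rest; tips up to 0.30 rad (stop) as the paddle goes down; a spring returns it. Takes about 2 N at the paddle to start, 5 N at the stop. Pivot 100 mm from the paddle, 120 mm from the gate: paddle 29 mm down at the stop. The thick cell passes from about 0.22 rad (22 mm down), the thin one from about 0.1
- paddle_left (a point): black pressing paddle on the near end of the left lever, which works the gate of the left lane; 45 (x) x 40 (y) x 6 mm; origin at the centre of its upper face, 91 mm above the desk at rest; x along the lever to the gate, y left, z up (tilts with the lever). Free space below and above it
- paddle_right (a point): black pressing paddle on the near end of the right lever, which works the gate of the right lane; 45 (x) x 40 (y) x 6 mm; origin at the centre of its upper face, 91 mm above the desk at rest; x along the lever to the gate, y left, z up (tilts with the lever). Free space below and above it
- thick_cell: thick battery cell, black cylinder with steel ends and a copper band, diameter 26 mm, length 50 mm, about 70 g; origin at its centre, its own y along its axis. It lies across one of the lanes (left or right, it varies), against the shut gate, and rolls freely
- thin_cell: thin battery cell of the same make-up, diameter 14.5 mm, length 50 mm, about 23 g; origin at its centre, its own y along its axis. It lies in the other lane against the shut gate
- adapter: loose black plug-in power adapter, 50 x 45 x 32 mm, on the desk between the two paddles and lower than they are; origin at the centre of its underside; leave it
- mouse: loose black computer mouse, 100 x 60 x 33 mm, on the desk to the left of the dispenser; origin at the centre of its underside; leave it
- keypad: loose handheld black keypad, 120 x 55 x 14 mm, on the desk to the right of the dispenser; origin at the centre of its underside; leave it
There are look-alikes about, which are no part of the job. Leave any green or turquoise look-alike of the thin_cell alone.

How it is judged:
By the outcome, as a careful person would: the job done as asked, in the order asked, and still so for the second after the job is handed in, with the robot touching nothing.
It also fails if it takes over 40 s, if anything falls off the work surface, if the arm or the gripper's body presses on something with over 40 N, if the wrist force passes 120 N, or if a joint passes its speed limit or range.

## Robot

A 7-joint arm with a two-finger parallel gripper is mounted at the origin on the work surface. World frame = base frame: x ahead of the robot, y to its left, z up, the work surface at z = 0. Lengths are in m, angles in rad, forces in N, time in s.
With the tool pointing down it reaches from about 0.4 to 0.85 m from the base axis. Payload 4.5 kg.
Tool frame: the origin (TCP) lies midway between the tips of the shut fingers; the grasp point (between the pads) lies 19 mm behind it (r.grasp_offset is the distance from the TCP to the grasp point, in m); z points along the fingers, y is the direction in which the jaws open and shut (so a half turn about z gives the same grasp; the last joint's range is limited). The gripper opens to 85 mm and grips with 20 to 120 N. Pads are 22 mm wide; open, the fingers measure 114 mm over their backs; the gripper's body (76 mm by 85 mm) begins 54 mm behind the grasp point. The pads swing forward as they close: fully open they stand 13 mm farther back than shut.
Start: joints at [1.365, 0.689, -0.195, 1.565, 0.157, 0.902, -0.215], TCP at [0.148, -0.607, 0.231] pointing down, gripper open.
Joint ranges: [-3.01, 3.01], [-0.46, 2.08], [-1.47, 1.51], [0.13, 2.56], [-1, 4.14], [0.04, 2.09], [-2.66, 2.66]. Speed limits (rad/s): [2.57, 2.57, 3.14, 3.14, 3.14, 3.14, 3.14].

## Interface

Orientations are given as a unit quaternion [w, x, y, z].
In Python, from cell import r gives the robot as it stands.
- The arm moves only by the tool arm_command, never from a script. Its argument "increments" is a list of rows, each an object of numbers: "dx", "dy", "dz": the shift along the tool's x, y, z as a fraction of full scale; "turn": the turn about the tool's z as a fraction of full scale. In form: [{"dx": .., "dy": .., "dz": .., "turn": ..}, ...]. A call has 1 to 12 rows; each row is the pose to reach, as a shift and turn from the pose commanded when the call began, along the tool's axes at that moment; what a row does not reach only later rows make up. Full scale, the value 1, is 100 mm for a shift and 30 degrees for a turn. A row lasts 1/10 s, in which the tool goes at most 50 mm and 8.59 degrees, less where a joint would pass 70% of its speed; a pose out of reach is approached as far as the arm can. A call with a number of a shift or a turn outside -1 to 1 is refused whole. A call with a gripper value outside its range is refused whole. "grip" is the opening, from 0 (shut) to 1 (fully open), set as the call begins (left out, the last holds). The fingers move at their own pace and stop on an object; "squeeze" is the grip in N (left out, the last holds). Time passes only in rows, so rows that repeat a pose let the fingers close. It gives the time, the measured TCP pose, the force and the opening at its end, in the units of the state.
- r.observe(): the state, without advancing time (a new reading comes with each control period).
- r.snapshot(name): name is "scene" or "side" or "wrist"; returns the picture (480x640x3 uint8, red, green, blue); there is no depth.
- r.camera_params(name): a dict with "fx", "fy", "cx", "cy" (pixels), "pose" (4x4, takes a point from camera to world coordinates). Camera axes: x right, y down, z forward; pixel columns grow to the right and rows downward; lengths in m; the calibration is good to about 2 mm. The wrist camera is an equidistant fisheye: a pixel r from the principal point sees the ray r / f radians off the axis. A picture is of the moment at which its call begins: read the wrist's pose just before it. camera_params takes no time and is no camera call; for the wrist camera it gives the pose at the moment of the call.
- r.hand_in(): hands the job in, once; it reports no verdict.
The state is a dict: "clock": time; "qpos": joint angles; "joint_velocities": joint speeds; "joint_torque": joint torques, N m; "ee_pos": TCP position; "ee_rot": TCP orientation; "ft_force": force on the tool from outside, world axes, zero at the start; "torque": the same for the moment, N m; "gripper_width": opening from 0.0 (shut) to 1.0 (fully open).
Only numpy, scipy, OpenCV 4.12 (cv2) and the standard library are available. Lean on these libraries where they do the work, as an engineer would, in place of code of your own. Each camera call takes 0.05 s, during which the arm holds its last target.

## Working session

There is one attempt and no reset: what is moved stays moved. The work goes in short steps, Python scripts to look and compute and a tool call to move; the robot and the scene stay as the last step left them, time stands still between calls to the robot, and variables do not carry over. Pictures are saved under pics/ and viewed, and the job is handed in when it is done.

Besides the shell and the picture viewer there is one more tool, called after "Call:" as name(argument=value, ...), one argument or row to a line, values as JSON. arm_command: Moves the arm, as the interface text tells. Its arguments: {"type":"object","properties":{"increments":{"type":"array","items":{"type":"object","properties":{"dx":{"type":"number","minimum":-1,"maximum":1},"dy":{"type":"number","minimum":-1,"maximum":1},"dz":{"type":"number","minimum":-1,"maximum":1},"turn":{"type":"number","minimum":-1,"maximum":1}}}},"grip":{"type":"number"},"squeeze":{"type":"number"}},"required":["increments"]}

```bash
ls; mkdir -p pics; python3 - <<'E'
from cell import r
import cv2
s=r.observe(); print({k:s[k] for k in ('clock','ee_pos','ee_rot','ft_force','gripper_width')})
for n in ('scene','side','wrist'):
    p=r.camera_params(n); print(n,p)
    cv2.imwrite(f'pics/{n}0.png',r.snapshot(n)[:,:,::-1])
E
```

```text
pics
{'clock': 0.0, 'ee_pos': array([ 0.14823727, -0.60648365,  0.23047469]), 'ee_rot': array([-9.14382286e-04,  9.92814746e-01,  1.19657907e-01, -1.71080673e-04]), 'ft_force': array([-0.83108428,  0.78013272,  0.01348096]), 'gripper_width': 1.0015665849339164}
scene {'fx': 534.4314309499797, 'fy': 534.4314309499797, 'cx': 311.2315160773785, 'cy': 244.65180978644122, 'pose': array([[-0.69538594,  0.53404658, -0.48086656,  1.02524346],
       [ 0.71862557,  0.52044693, -0.46120742,  0.40167683],
       [ 0.00395928, -0.66628016, -0.745691  ,  0.6604014 ],
       [ 0.        ,  0.        ,  0.        ,  1.        ]])}
side {'fx': 573.4012333613838, 'fy': 573.4012333613838, 'cx': 327.9726054895825, 'cy': 238.04950804483525, 'pose': array([[-0.98310748, -0.1133847 ,  0.14367877,  0.47107841],
       [-0.18208083,  0.68567756, -0.7047644 ,  0.81499095],
       [-0.01860781, -0.7190203 , -0.69473992,  0.88714203],
       [ 0.        ,  0.        ,  0.        ,  1.        ]])}
wrist {'fx': 371.64829954431775, 'fy': 371.64829954431775, 'cx': 311.77504743135796, 'cy': 238.77914912019827, 'pose': array([[ 0.23758169, -0.9281266 , -0.28659371,  0.22146705],
       [-0.97136669, -0.22739981, -0.06881913, -0.58832995],
       [-0.00129849,  0.29473775, -0.9555773 ,  0.37244389],
       [ 0.        ,  0.        ,  0.        ,  1.        ]])}
```

View pics/scene0.png

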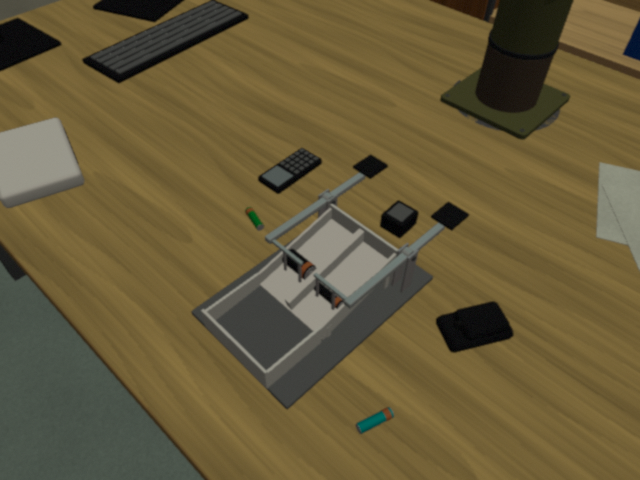

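View pics/side0.png

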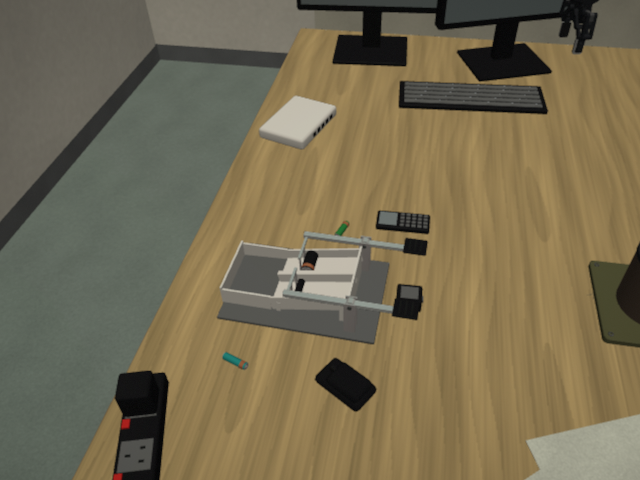

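View pics/wrist0.png

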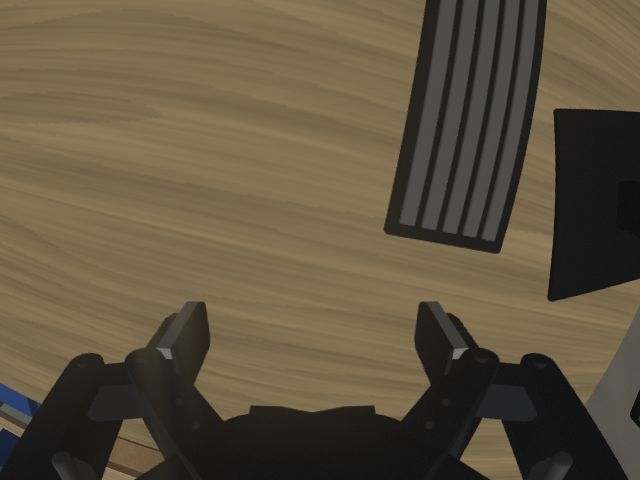

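The scene view shows the dispenser with paddles at about (371,166) and (450,215). The cells are near (298,262) and (328,293), and the green and turquoise look-alikes are at (254,218) and (374,420). In the side view the cells are at about (310,261) and (299,286). Next I'll enlarge the cells and paddles.

```bash
python3 - <<'E'
import cv2
a=cv2.imread('pics/scene0.png')[225:325,250:370]
b=cv2.imread('pics/side0.png')[225:325,250:370]
c=cv2.imread('pics/scene0.png')[140:240,350:470]
d=cv2.imread('pics/side0.png')[225:325,330:450]
f=lambda x:cv2.resize(x,(396,296) if 0 else (396,330),interpolation=cv2.INTER_CUBIC)
g=cv2.convertScaleAbs(cv2.vconcat([cv2.hconcat([f(a),f(b)])]),alpha=1.6,beta=15)
cv2.imwrite('pics/crop1.png',g)
h=cv2.hconcat([f(c),f(d)]);cv2.imwrite('pics/crop2.png',cv2.convertScaleAbs(h,alpha=1.6,beta=15))
E
```

```text
(no output)
```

View pics/crop1.png

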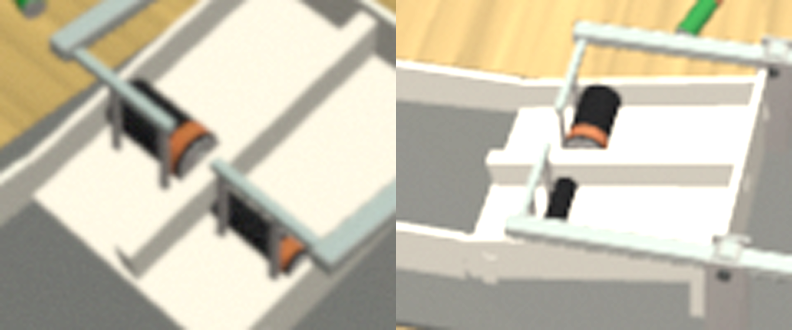

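View pics/crop2.png

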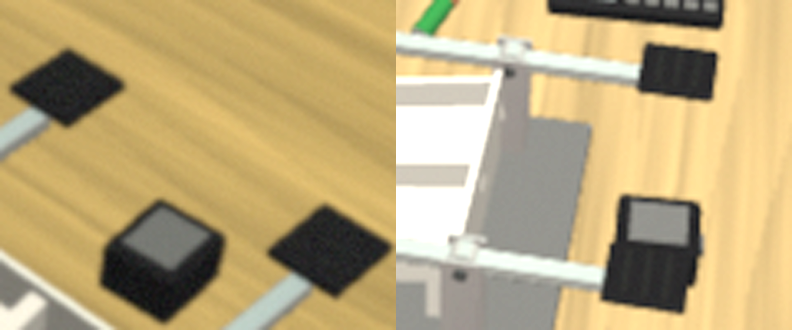

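Crop: the fat cell (copper band at its end) is in the far lane in both views, at scene (298,262) and side (310,261). That is the robot's right lane. The slimmer cell in the near (left) lane is the thin one. Candidates for the lever are paddle R at scene (371,166) and paddle L at (450,215), and I choose paddle R. Now I'll triangulate.

```bash
cat > h.py <<'E'
import numpy as np
from cell import r
def ray(n,u,v):
    p=r.camera_params(n);T=np.array(p['pose']);d=np.array([(u-p['cx'])/p['fx'],(v-p['cy'])/p['fy'],1]);d/=np.linalg.norm(d)
    return T[:3,3],T[:3,:3]@d
def tri(obs):
    A=np.zeros((3,3));b=np.zeros(3)
    for o in obs:
        c,d=ray(*o);M=np.eye(3)-np.outer(d,d);A+=M;b+=M@c
    X=np.linalg.solve(A,b)
    return X,[np.linalg.norm((np.eye(3)-np.outer(ray(*o)[1],ray(*o)[1]))@(X-ray(*o)[0])) for o in obs]
def proj(n,X):
    p=r.camera_params(n);T=np.array(p['pose']);c=T[:3,:3].T@(np.array(X)-T[:3,3]);return p['fx']*c[0]/c[2]+p['cx'],p['fy']*c[1]/c[2]+p['cy']
E
python3 - <<'E'
from h import *
f=lambda u,v,x0,y0,ox=0:((u-ox)/3.3+x0,(v)/3.3+y0)
S=lambda u,v:('scene',*f(u,v,350,140)); D=lambda u,v:('side',*f(u,v,330,225,396))
print('padR',tri([S(68,87),D(679,70)]))
print('padL',tri([S(329,251),D(648,275)]))
# cells centre
S2=lambda u,v:('scene',*f(u,v,250,225)); D2=lambda u,v:('side',*f(u,v,250,225,396))
print('fat',tri([S2(163,125),D2(593,117)]))
print('gate ends R',tri([S2(60,45),D2(580,30)]))
print('gate ends L',tri([S2(325,260),D2(515,228)]))
E
```

```text
padR (array([ 0.46142947, -0.00355354,  0.08620333]), [np.float64(0.00040915346066049276), np.float64(0.0004091534606605625)])
padL (array([0.46635664, 0.15623466, 0.08576175]), [np.float64(1.8708869622821244e-05), np.float64(1.8708869622713427e-05)])
fat (array([0.66910548, 0.03566361, 0.04903614]), [np.float64(0.0005167890831652904), np.float64(0.0005167890831652452)])
gate ends R (array([ 0.68556963, -0.01183237,  0.07724411]), [np.float64(0.000862629936886985), np.float64(0.0008626299368870357)])
gate ends L (array([0.68876796, 0.14902147, 0.07358948]), [np.float64(0.0006024623991561627), np.float64(0.0006024623991561096)])
```

Paddle R is at about (0.461, -0.004, 0.088). The 160 mm spacing between the paddles checks out, and the levers run nearly along world +x, at about -2°. I'll shut the fingers and travel there at height.

Call:
arm_command(
  increments=[
    {"dx":0.2,"dy":-0.18},
    {"dx":0.5,"dy":-0.44},
    {"dx":0.82,"dy":-0.72},
  ],
  grip=0,
)

```text
$.increments[0]: bad value
```

Call:
arm_command(
  increments=[
    {"dx":0.3,"dy":-0.26},
    {"dx":0.6,"dy":-0.52},
    {"dx":0.82,"dy":-0.72},
  ],
)

```text
$.increments[0]: bad value
```

Call:
arm_command(
  increments=[
    {"dx":0.3,"dy":-0.26},
    {"dx":0.6,"dy":-0.52},
    {"dx":0.82,"dy":-0.72},
  ],
)

```text
$.increments[0]: bad value
```

Call:
arm_command(
  increments=[
    {"dx":0.3,"dy":-0.26},
    {"dx":0.6,"dy":-0.52},
    {"dx":0.82,"dy":-0.72},
    {"dx":0.82,"dy":-0.72},
  ],
)

```text
$.increments[0]: bad value
```

The calls were refused, probably because every key is needed in each row.

Call:
arm_command(
  increments=[
    {"dx":0.2,"dy":-0.18,"dz":0,"turn":0},
    {"dx":0.5,"dy":-0.44,"dz":0,"turn":0},
    {"dx":0.82,"dy":-0.72,"dz":0,"turn":0},
  ],
  grip=0,
)

```text
clock: 0.45
ee_pos: [0.211, -0.5171, 0.2309]
ee_rot: [0.0, 0.993, 0.119, -0.0]
ft_force: [1.5, 0.6, -0.5]
gripper_width: 0.517
```

Call:
arm_command(
  increments=[
    {"dx":0.3,"dy":-0.26,"dz":0,"turn":0},
    {"dx":0.6,"dy":-0.52,"dz":0,"turn":0},
    {"dx":0.82,"dy":-0.72,"dz":0,"turn":0},
  ],
)

```text
clock: 0.75
ee_pos: [0.2751, -0.4258, 0.2312]
ee_rot: [-0.001, 0.993, 0.121, 0.0]
ft_force: [0.4, 0.3, -0.5]
gripper_width: 0.008
```

Call:
arm_command(
  increments=[
    {"dx":0.3,"dy":-0.26,"dz":0,"turn":0},
    {"dx":0.6,"dy":-0.52,"dz":0,"turn":0},
    {"dx":0.82,"dy":-0.72,"dz":0,"turn":0},
  ],
)

```text
clock: 1.05
ee_pos: [0.3376, -0.3365, 0.2313]
ee_rot: [-0.0, 0.993, 0.121, 0.0]
ft_force: [-0.1, 0.4, 0.0]
gripper_width: -0.003
```

Call:
arm_command(
  increments=[
    {"dx":0.3,"dy":-0.26,"dz":0,"turn":0},
    {"dx":0.6,"dy":-0.52,"dz":0,"turn":0},
    {"dx":0.82,"dy":-0.72,"dz":0,"turn":0},
    {"dx":0.82,"dy":-0.72,"dz":0,"turn":0},
  ],
)

```text
clock: 1.45
ee_pos: [0.4018, -0.245, 0.2314]
ee_rot: [-0.001, 0.992, 0.124, 0.001]
ft_force: [0.1, 0.1, -0.1]
gripper_width: 0.001
```

Call:
arm_command(
  increments=[
    {"dx":0.18,"dy":-0.36,"dz":0,"turn":0},
    {"dx":0.38,"dy":-0.74,"dz":0,"turn":0},
  ],
)

```text
clock: 1.65
ee_pos: [0.4175, -0.1694, 0.2311]
ee_rot: [0.0, 0.993, 0.117, -0.0]
ft_force: [0.8, -0.2, -0.0]
gripper_width: 0.001
```

Call:
arm_command(
  increments=[
    {"dx":0.18,"dy":-0.36,"dz":0,"turn":0},
    {"dx":0.38,"dy":-0.74,"dz":0,"turn":0},
  ],
)

```text
clock: 1.85
ee_pos: [0.4371, -0.0873, 0.2312]
ee_rot: [0.0, 0.993, 0.119, -0.0]
ft_force: [1.6, 0.7, 0.2]
gripper_width: 0.0
```

Call:
arm_command(
  increments=[
    {"dx":0.18,"dy":-0.36,"dz":0,"turn":0},
    {"dx":0.38,"dy":-0.73,"dz":0.2,"turn":0},
    {"dx":0.38,"dy":-0.73,"dz":0.6,"turn":0},
    {"dx":0.38,"dy":-0.73,"dz":1.0,"turn":0},
    {"dx":0.38,"dy":-0.73,"dz":1.0,"turn":0},
  ],
)

```text
clock: 2.35
ee_pos: [0.4537, -0.0081, 0.1276]
ee_rot: [0.0, 0.993, 0.12, -0.005]
ft_force: [-0.2, -0.1, 0.3]
gripper_width: -0.001
```

```bash
python3 - <<'E'
from h import *
import cv2
s=r.observe(); print({k:s[k] for k in ('clock','ee_pos','ft_force')})
X=s['ee_pos']
a=r.snapshot('scene')[:,:,::-1];b=r.snapshot('side')[:,:,::-1]
print(proj('scene',X),proj('side',X))
f=lambda x:cv2.convertScaleAbs(cv2.resize(x,(396,330),interpolation=cv2.INTER_CUBIC),alpha=1.5,beta=15)
cv2.imwrite('pics/c3.png',cv2.hconcat([f(a[100:220,310:454]),f(b[170:290,345:489])]))
E
```

```text
{'clock': 2.35, 'ee_pos': array([ 0.45366748, -0.00810859,  0.12760189]), 'ft_force': array([-0.22906129, -0.10245174,  0.31790683])}
(np.float64(373.83408032566274), np.float64(143.16742645867407)) (np.float64(421.9357771381158), np.float64(229.6026320504139))
```

View pics/c3.png

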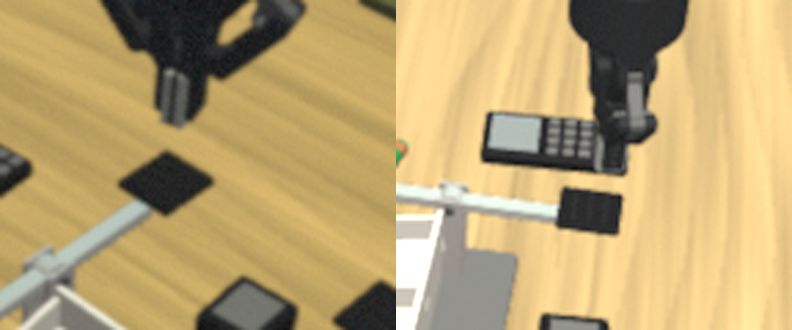

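The tip projects at scene (374,143), and the picture shows it at (374,145). It is above the right paddle and about 8 mm towards the robot from the centre. I'll correct that and descend to find contact.

Call:
arm_command(
  increments=[
    {"dx":0.09,"dy":-0.02,"dz":0.1,"turn":0},
    {"dx":0.09,"dy":-0.02,"dz":0.25,"turn":0},
    {"dx":0.09,"dy":-0.02,"dz":0.32,"turn":0},
    {"dx":0.09,"dy":-0.02,"dz":0.32,"turn":0},
  ],
)

```text
clock: 2.85
ee_pos: [0.4657, -0.0037, 0.0995]
ee_rot: [0.0, 0.993, 0.119, 0.0]
ft_force: [0.6, 0.4, -0.9]
gripper_width: -0.0
```

Call:
arm_command(
  increments=[
    {"dx":0,"dy":0,"dz":0.04,"turn":0},
    {"dx":0,"dy":0,"dz":0.08,"turn":0},
    {"dx":0,"dy":0,"dz":0.08,"turn":0},
  ],
)

```text
clock: 3.15
ee_pos: [0.4654, -0.0037, 0.0913]
ee_rot: [0.0, 0.993, 0.12, 0.0]
ft_force: [-0.4, 0.2, 1.0]
gripper_width: -0.002
```

Call:
arm_command(
  increments=[
    {"dx":0,"dy":0,"dz":0.06,"turn":0},
    {"dx":0,"dy":0,"dz":0.12,"turn":0},
    {"dx":0,"dy":0,"dz":0.18,"turn":0},
    {"dx":0,"dy":0,"dz":0.23,"turn":0},
    {"dx":0,"dy":0,"dz":0.26,"turn":0},
    {"dx":0,"dy":0,"dz":0.26,"turn":0},
    {"dx":0,"dy":0,"dz":0.26,"turn":0},
    {"dx":0,"dy":0,"dz":0.26,"turn":0},
  ],
)

```text
clock: 3.95
ee_pos: [0.4659, -0.0036, 0.0656]
ee_rot: [0.0, 0.993, 0.12, 0.001]
ft_force: [1.2, -0.9, 4.2]
gripper_width: 0.004
```

```bash
cat > look.py <<'E'
import sys
from h import *
import cv2
a=r.snapshot('scene')[:,:,::-1];b=r.snapshot('side')[:,:,::-1]
f=lambda x:cv2.convertScaleAbs(cv2.resize(x,(396,330),interpolation=cv2.INTER_CUBIC),alpha=1.5,beta=15)
cv2.imwrite(sys.argv[1],cv2.hconcat([f(a[140:380,170:458]),f(b[190:350,210:402])]))
E
python3 look.py pics/c4.png
```

```text
(no output)
```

View pics/c4.png

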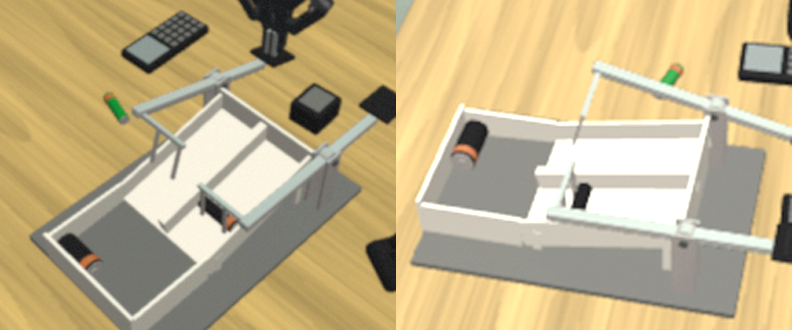

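The right gate is up. The thick cell has rolled to the far wall of the tray (crop (82,252) left, (469,145) right), and the thin cell is still behind its gate. Now I'll let the lever rise slowly and back off.

Call:
arm_command(
  increments=[
    {"dx":0,"dy":0,"dz":-0.06,"turn":0},
    {"dx":0,"dy":0,"dz":-0.12,"turn":0},
    {"dx":0,"dy":0,"dz":-0.18,"turn":0},
    {"dx":0,"dy":0,"dz":-0.25,"turn":0},
    {"dx":0,"dy":0,"dz":-0.35,"turn":0},
    {"dx":0,"dy":0,"dz":-0.6,"turn":0},
    {"dx":0,"dy":0,"dz":-0.9,"turn":0},
    {"dx":0,"dy":0,"dz":-0.9,"turn":0},
    {"dx":0,"dy":0,"dz":-0.9,"turn":0},
    {"dx":0,"dy":0,"dz":-0.9,"turn":0},
  ],
)

```text
clock: 5.05
ee_pos: [0.4644, -0.0037, 0.1549]
ee_rot: [-0.0, 0.993, 0.12, -0.001]
ft_force: [0.4, 0.2, -0.0]
gripper_width: -0.004
```

```bash
python3 look.py pics/c5.png
```

```text
(no output)
```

View pics/c5.png

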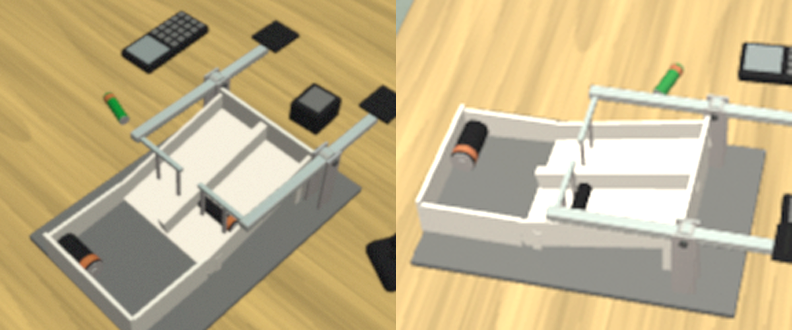

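The right lever is back at rest: its gate end is at scene (268,237.5) and side (306,234.6), against (268,238.6) and (306,234) at the start. The cell is still in the tray, the other items are unmoved and the gripper is clear.

```bash
python3 -c "
from cell import r
print(r.hand_in())"
```

```text
the job is handed in; nothing more can be done
None
```

The thick cell is in the tray and its gate is shut again. It was in the right lane, so I pressed the right paddle with the shut fingertips about 26 mm down, at about 4 N. Once the cell had rolled out I let the lever rise slowly and backed the gripper clear, about 60 mm above the paddle.

- **Cells:** in both the scene and side views, the thick cell lies at the tray's far wall and the thin cell is still behind its own gate.
- **Gate:** the right gate end is back within about 1 pixel of where it started.
- **Other objects:** the adapter, keypad, mouse and green look-alike show no movement in the last pictures. The mouse was only partly in view, and the turquoise look-alike lay outside the crop, so I did not look at it again; the arm never went near either.
- **Disagreements:** I measured the paddle about 5 mm lower from the images (86 mm) than the stated 91 mm, but contact came at 91 mm. My first move calls were refused because rows left out some fields, and nothing moved.

The clock stood at about 5 s when I handed in.

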